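# Set the cavity number on the cap stamp and mark the cap

### The job

Turn the numbered sleeve of the small green leaning cap stamp (not the tall press) until it clicks in with the number 6 at the red index. Then push the red plunger on top all the way down to mark the cap under it, and let it spring back up. Do not push the plunger before the sleeve stands at 6, and leave the things round the stamp where they are.

Things in the scene. Friction and masses are not known exactly. Their poses are not given: they have to be found in the camera images.
- stamp_stand: Green hand stamp for caps, fixed to the bench. Origin on the bench top, 118 mm below where the head's axis leaves the head plate. Base plate x -43..133, y +-65, 16 mm thick; overall height 180 mm. The common axis of sleeve and plunger leans 0.56 rad (32 deg) toward the stand's -x (about the robot's right): upward direction (-0.531, 0, 0.847). Red index at the skirt's upper (+x) side.
- sleeve_grip (a point): Point on the sleeve's axis at the height to grip: knurled aluminium barrel, diameter 50, length 42 mm; this point is 14 mm below its upper end, 28 mm above the black skirt (diameter 104 mm) with white numbers 1 to 8. The frame turns with the sleeve: z is the axis, upward (leaning 32 deg from vertical), x points from the axis to number 1.
- number_sleeve (a joint): Turning angle of the sleeve, rad, 0 to 2.94, growing counter-clockwise seen from above. It clicks every 0.42 rad: number n is at the index at (n - 1) x 0.42, so number 6 is 2.10. Passing from click to click takes about 0.1 N m; released near a click it pulls itself in.
- plunger_top (a point): Centre of the top face of the plunger's red round head (30 mm diameter, 8 mm thick), on the sleeve's axis, 21 mm above the upper end of the sleeve's barrel when up; z is the axis, upward.
- plunger (a joint): Travel of the plunger along the axis, m: 0 is up (sprung), 0.012 fully pushed in against its stop. The spring takes about 4 N at the start and 11 N at the end.
- spray_tin: Bystander: grey spray tin with a white top, standing, 52 mm diameter, 168 mm high, origin at the centre of its foot.
- loose_cap: Bystander: red moulded cap, 44 mm diameter, 39 mm high, standing loose on the bench beside the stamp; origin at the centre of its underside.
- ring_gauge: Bystander: flat steel ring, 64 mm outside, 14 mm thick, lying flat; origin at the centre of its underside.

How it is judged:
By the outcome, as a careful person would: the job done as asked, in the order asked, and still so for the second after the job is handed in, with the robot touching nothing.
It also fails if it takes over 61 s, if anything falls off the work surface, if the arm or the gripper's body presses on something with over 40 N, if the wrist force passes 120 N, or if a joint passes its speed limit or range.

### The arm

A 6-joint arm with a two-finger parallel gripper is mounted at the origin on a cart in front of the work surface, level with it; the furniture and walls round the work are solid. World frame = base frame: x ahead of the robot, y to its left, z up, the work surface at z = 0. Lengths are in m, angles in degrees, forces in N, time in s.
With the tool pointing down it reaches from about 0.225 to 0.875 m from the base axis. Payload 3.4 kg.
Tool frame: the origin (TCP) lies on the centre line of the jaws, within the pads' length; the fingertips stand 19 mm ahead of it and the grasp point (between the pads) is the TCP; z points along the fingers, y is the direction in which the jaws open and shut (so a half turn about z gives the same grasp; the last joint's range is limited). The gripper opens to 85 mm and grips with 20 to 120 N. Pads are 22 mm wide; open, the fingers measure 114 mm over their backs; the gripper's body (76 mm by 85 mm) begins 54 mm behind the grasp point. The pads swing forward as they close: fully open they stand 13 mm farther back than shut.
Start: joints at [65.718, 15.808, 86.224, -0, 77.962, -6.933], TCP at [0.171, 0.549, 0.25] pointing down, gripper open.
Joint ranges: [-165.64, 165.64], [-43.16, 119.46], [12.63, 154.43], [-67.54, 247.53], [6.08, 155.33], [-154.97, 154.97]. Speed limits (degrees/s): [147.25, 147.25, 180, 180, 180, 180].

### API

Orientations are given as [roll, pitch, yaw] about the fixed x, y, z axes, in that order (R = Rz(yaw) Ry(pitch) Rx(roll)).
In Python, from plant import env, get_image, workorder, recognise, trace, place_of gives the robot as it stands.
- The arm moves only by the tool play_rows, never from a script. Its argument "deltas" is text: rows parted by semicolons, each of 5 numbers parted by spaces: the shift along the tool's x, y, z in m, then the turn about the tool's z in degrees, then the closure, from 0 (fully open) to 1 (shut). In form: tx ty tz yaw hand; .... A call has 1 to 20 rows; each row is the pose to reach, as a shift and turn from the pose commanded when the call began, along the tool's axes at that moment; what a row does not reach only later rows make up. A row lasts 1/10 s, in which the tool goes at most 50 mm and 8.59 degrees, less where a joint would pass 70% of its speed; a pose out of reach is approached as far as the arm can. A call with a gripper value outside its range is refused whole. The fingers move at their own pace and stop on an object; the grip force is fixed at half the most. Time passes only in rows, so rows that repeat a pose let the fingers close. It gives the time, the measured TCP pose, the force and the opening at its end, in the units of the state.
- env.read_state(): the state, without advancing time (a new reading comes with each control period).
- get_image(name): name is "scene" or "side" or "wrist"; returns a dict with "img" (420x560x3 uint8, red, green, blue), "intrinsics" (3x3 intrinsics, pixels), "k1" (the pictures are not rectified: a ray, as slopes to the right and down, at radius r is drawn at 1 + k1 r^2 times it, then the intrinsics apply), "origin" and "orientation" of the camera in the world. Camera axes: x right, y up, looking along -z (the intrinsics and any distortion apply to the point x, -y, -z); pixel columns grow to the right and rows downward; lengths in m; the calibration is good to about 2 mm. A picture is of the moment at which its call begins. There is no depth.
- workorder.finish_job(): hands the job in, once; it reports no verdict.
Trained networks look in the newest picture that a camera, given by its name, has taken for a name from the list of things; names that differ only in an ending like _2 or _b are one class to them, and where a whole thing is asked for, a point or a joint stands for the part that bears it (a point fixed in the world has none). Each returns a list of dicts, best first, with "score" (0 to 1); they miss things now and then, are a little off and sometimes report something else, mostly with a low value. They report only what shows in the picture. A call takes as long as a camera call.
- recognise(camera, target): "at" ([column, row] in pixels, amid what is visible of it).
- trace(camera, target): "region" (420x560 bool, what is visible of it) and "at" ([column, row] in pixels, amid what is visible of it).
- place_of(camera, target): "at" ([column, row] in pixels: a listed point, or the origin of a listed thing).
The state is a dict: "time_s": time; "joint_pos": joint angles; "qvel": joint speeds; "effort": joint torques, N m; "ee_pos": TCP position; "tool_rot": TCP orientation; "ft_force": force on the tool from outside, world axes, zero at the start; "torque": the same for the moment, N m; "grip_width": finger opening in m.
Only numpy, scipy, OpenCV 4.12 (cv2) and the standard library are available. Lean on these libraries where they do the work, as an engineer would, in place of code of your own. Each camera call takes 0.05 s, during which the arm holds its last target. There are 200 camera calls.

## Working session

There is one attempt and no reset: what is moved stays moved. The work goes in short steps, Python scripts to look and compute and a tool call to move; the robot and the scene stay as the last step left them, time stands still between calls to the robot, and variables do not carry over. Pictures are saved under pics/ and viewed, and the job is handed in when it is done.

Besides the shell and the picture viewer there is one more tool, called after ">>>" as name(argument=value, ...) on one line, values as JSON. play_rows: Moves the arm, as the interface text tells. Its arguments: {"type":"object","properties":{"deltas":{"type":"string"}},"required":["deltas"]}

```bash
ls; mkdir -p pics; cat > h.py <<'E'
import numpy as np, cv2
from scipy.spatial.transform import Rotation as R
from plant import env,get_image,workorder,recognise,trace,place_of
def shot(n,fn):
    g=get_image(n); cv2.imwrite('pics/'+fn,g['img'][:,:,::-1]); return g
def cam(g):
    o=np.array(g['orientation'],float)
    M=o if o.shape==(3,3) else R.from_euler('xyz',o,degrees=True).as_matrix()
    return np.array(g['intrinsics']),g['k1'],np.array(g['origin']),M
def ray(g,px):
    K,k1,o,M=cam(g)
    d=cv2.undistortPoints(np.array([[px]],float),K,np.array([k1,0,0,0,0.]))[0,0]
    v=M@np.array([d[0],-d[1],-1]); return o,v/np.linalg.norm(v)
def proj(g,P):
    K,k1,o,M=cam(g); c=(np.atleast_2d(P)-o)@M
    s=np.c_[c[:,0]/-c[:,2],-c[:,1]/-c[:,2]]; s=s*(1+k1*(s**2).sum(1))[:,None]
    return s@K[:2,:2].T+K[:2,2]
def tri(rays):
    A=0;b=0
    for o,v in rays:
        Q=np.eye(3)-np.outer(v,v);A=A+Q;b=b+Q@o
    X=np.linalg.solve(A,b); return X,[np.linalg.norm(np.cross(X-o,v)) for o,v in rays]
def plane(r,z): return r[0]+r[1]*(z-r[0][2])/r[1][2]
E
python3 - <<'E'
from h import *
s=env.read_state(); print(s)
G={}
for n in ['scene','side','wrist']:
    g=shot(n,n+'0.png');G[n]=g
    print(n,g['origin'],g['orientation'],g['k1'],g['intrinsics'])
for t in ['stamp_stand','sleeve_grip','plunger_top','spray_tin','loose_cap','ring_gauge']:
    rs=[]
    for n in G:
        p=place_of(n,t)
        print(t,n,[(np.round(q['at'],1),round(q['score'],2)) for q in p[:3]])
        if p and p[0]['score']>.4: rs.append(ray(G[n],p[0]['at']))
    if len(rs)>1: print('   ',tri(rs))
    if rs: print('   z0:',[np.round(plane(r,0),3) for r in rs])
E
```

```text
pics
{'time_s': 0.0, 'joint_pos': array([ 6.57192950e+01,  1.58482496e+01,  8.62963019e+01, -1.20328853e-03,
        7.79629486e+01, -6.93073111e+00]), 'qvel': array([-0.00106139, -0.06663998,  0.00732544, -0.04360667, -0.03279594,
       -0.01849551]), 'effort': array([ 2.32467894e-03, -4.16780162e+01, -2.45810598e+01,  3.13236551e-04,
        1.06414862e-02,  8.73011061e-06]), 'ee_pos': array([0.17125117, 0.54837413, 0.24942592]), 'tool_rot': array([-1.79893144e+02, -1.18041880e-02,  1.62650267e+02]), 'ft_force': array([-0.02191887, -0.78066214,  0.75697302]), 'torque': array([ 0.00804693, -0.00353576, -0.04313213]), 'grip_width': 0.08559725845974221}
scene [ 0.08523034 -0.79789602  0.60793111] [ 56.98864058  -0.81331489 -42.83854144] -0.03924155451016816 [[478.51273795   0.         287.36826976]
 [  0.         478.51273795 208.21792942]
 [  0.           0.           1.        ]]
side [0.41937068 0.4678326  0.47428718] [  64.09637612   -1.40526132 -166.53590415] -0.11169762398618371 [[405.6643438    0.         281.1085667 ]
 [  0.         405.6643438  206.81613259]
 [  0.          
[... 1483 characters left out ...]

   z0: [array([ 0.658, -0.368,  0.   ]), array([ 0.667, -0.354,  0.   ])]
loose_cap scene [(array([346.9, 303.3]), 0.67)]
loose_cap side [(array([294.3, 222.6]), 0.56)]
loose_cap wrist []
    (array([ 0.58950915, -0.41771619, -0.00215301]), [np.float64(0.0056212021399491665), np.float64(0.00562120213994903)])
   z0: [array([ 0.595, -0.418,  0.   ]), array([ 0.583, -0.407,  0.   ])]
ring_gauge scene [(array([307.7, 350.5]), 0.61)]
ring_gauge side [(array([342.1, 219.4]), 0.69)]
ring_gauge wrist []
    (array([ 0.46725383, -0.44849786,  0.00353947]), [np.float64(0.0019241517341533872), np.float64(0.001924151734153304)])
   z0: [array([ 0.467, -0.447,  0.   ]), array([ 0.469, -0.457,  0.   ])]
```

View pics/scene0.png

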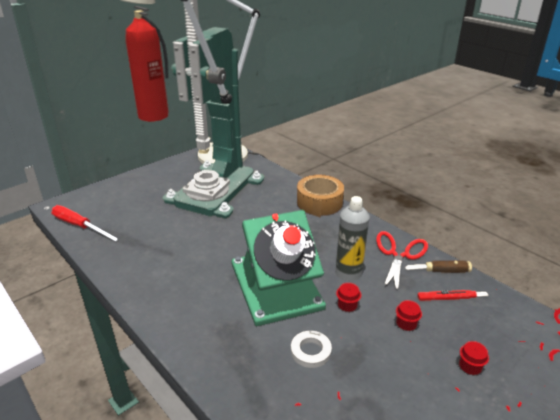

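View pics/side0.png

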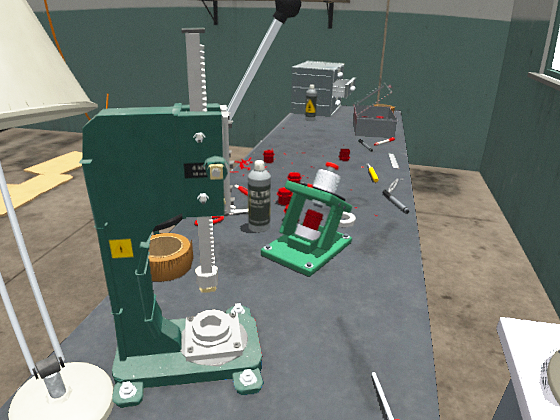

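```bash
python3 - <<'E'
from h import *
a=cv2.imread('pics/scene0.png'); b=cv2.imread('pics/side0.png')
c=np.hstack([cv2.resize(a[200:325,225:325],None,fx=4,fy=4,interpolation=3),cv2.resize(b[150:275,255:355],None,fx=4,fy=4,interpolation=3)])
cv2.imwrite('pics/zoom0.png',c)
G=get_image('scene');S=get_image('side')
for p in [(168,195),(222,212),(262,178),(213,160)]: print('scene',p,plane(ray(G,p),0).round(3))
for p in [(126,392),(248,380),(240,310)]: print('side',p,plane(ray(S,p),0).round(3))
# stand base-plate corners top z=.016
for p in [(234,262),(252,318),(325,302),(319,262)]: print('plate scene',p,plane(ray(G,p),.016).round(3))
for p in [(262,249),(308,272),(352,237)]: print('plate side',p,plane(ray(S,p),.016).round(3))
E
```

```text
scene (168, 195) [0.551 0.118 0.   ]
scene (222, 212) [ 0.605 -0.03   0.   ]
scene (262, 178) [0.776 0.031 0.   ]
scene (213, 160) [0.74  0.197 0.   ]
side (126, 392) [0.706 0.151 0.   ]
side (248, 380) [ 0.549  0.083 -0.   ]
side (240, 310) [ 0.608 -0.06   0.   ]
plate scene (234, 262) [ 0.504 -0.207  0.016]
plate scene (252, 318) [ 0.437 -0.344  0.016]
plate scene (325, 302) [ 0.555 -0.4    0.016]
plate scene (319, 262) [ 0.627 -0.317  0.016]
plate side (262, 249) [ 0.619 -0.241  0.016]
plate side (308, 272) [ 0.51  -0.184  0.016]
plate side (352, 237) [ 0.437 -0.346  0.016]
```

View pics/zoom0.png

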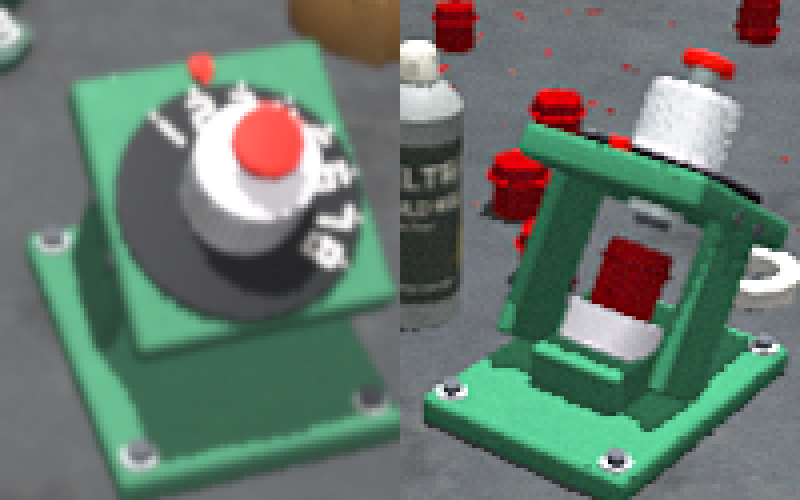

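>>> play_rows(deltas="-0.06 -0.08 -0.03 10 0;-0.115 -0.156 -0.05 20 0;-0.17 -0.234 -0.05 30 0;-0.23 -0.312 -0.05 40 0;-0.29 -0.39 -0.05 50 0;-0.344 -0.468 -0.05 55 0;-0.344 -0.468 -0.05 55 0;-0.344 -0.468 -0.05 55 0;-0.344 -0.468 -0.05 55 0;-0.344 -0.468 -0.05 55 0;-0.344 -0.468 -0.05 55 0;-0.344 -0.468 -0.05 55 0;-0.344 -0.468 -0.05 55 0")

```text
time_s: 2.45
ee_pos: [0.3619, -0.0044, 0.3006]
tool_rot: [180.0, 0.2, 107.3]
ft_force: [0.3, 0.8, -0.5]
grip_width: 0.0851
```

>>> play_rows(deltas="-0.36 0.045 -0.02 43.6 0;-0.36 0.045 -0.02 43.6 0;-0.36 0.045 -0.02 43.6 0;-0.36 0.045 -0.02 43.6 0;-0.36 0.045 -0.02 43.6 0;-0.36 0.045 -0.02 43.6 0;-0.36 0.045 -0.02 43.6 0;-0.36 0.045 -0.02 43.6 0;-0.36 0.045 -0.02 43.6 0;-0.36 0.045 -0.02 43.6 0")

```text
time_s: 3.45
ee_pos: [0.512, -0.3279, 0.32]
tool_rot: [-179.9, -0.1, 64.1]
ft_force: [-0.1, 0.9, -0.3]
grip_width: 0.0855
```

```bash
cat > look.py <<'E'
from h import *
import sys
tag=sys.argv[1]
g=shot('wrist','w%s.png'%tag)
s=env.read_state(); print(s['time_s'],s['ee_pos'].round(4),s['tool_rot'].round(2),s['grip_width'])
for t,z in [('stamp_stand',0),('sleeve_grip',.1424),('plunger_top',.172)]:
    p=place_of('wrist',t)
    print(t,[(np.round(q['at'],1),round(q['score'],2),plane(ray(g,q['at']),z).round(4)) for q in p[:2]])
E
python3 look.py 1
```

```text
3.5 [ 0.5118 -0.3276  0.3204] [-1.7992e+02 -7.0000e-02  6.4130e+01] 0.08555779097354205
stamp_stand [(array([281.7, 164.3]), 0.97, array([ 0.5119, -0.3402,  0.    ]))]
sleeve_grip [(array([283.2, 221.8]), 0.89, array([ 0.5031, -0.359 ,  0.1424]))]
plunger_top [(array([288.3, 252.9]), 0.9, array([ 0.4998, -0.3746,  0.172 ]))]
```

View pics/w1.png

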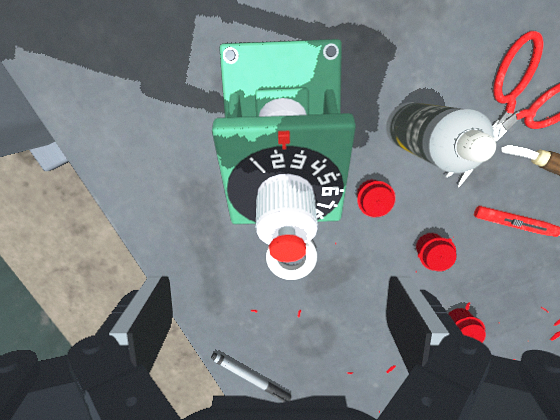

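```bash
cat > fit.py <<'E'
from h import *
from scipy.optimize import least_squares
W,S,D=[get_image(n) for n in('wrist','scene','side')]
obs=[(S,[(282.7,300.1),(286.7,245.2),(289.2,234.5)]),(D,[(317.9,239.4),(328.7,180.1),(332.3,163.7)]),(W,[(281.7,164.3),(283.2,221.8),(288.3,252.9)])]
def pts(p):
    o=np.array([p[0],p[1],0]);x=np.array([np.cos(p[2]),np.sin(p[2]),0]);y=np.array([-x[1],x[0],0])
    a=-.531*x+np.array([0,0,.847]);h=o+[0,0,.118]
    P=[o,h+p[3]*a,h+(p[3]+.035)*a]
    C=[o+[0,0,.016]+u*x+v*y for u,v in((.133,.065),(.133,-.065))]
    return np.array(P),np.array(C),a
def f(p):
    P,C,_=pts(p); r=[]
    for g,o in obs: r.append((proj(g,P)-o).ravel())
    # corners in wrist pic
    r.append((proj(W,C)-[(221,42),(341,40)]).ravel()*.7)
    return np.concatenate(r)
q=least_squares(f,[.514,-.337,np.radians(64),.03],loss='soft_l1')
print(q.x[:2].round(4),np.degrees(q.x[2]).round(2),q.x[3].round(4)); print(f(q.x).reshape(-1,2).round(1))
P,C,a=pts(q.x); print(P.round(4))
E
python3 fit.py
```

```text
[ 0.5125 -0.3401] 64.91 0.0329
[[ 1.   2.2]
 [ 1.2 -2.2]
 [ 2.7  0. ]
 [ 0.4  0.3]
 [-1.6 -1.2]
 [ 0.4  0.2]
 [-0.2 -0.9]
 [ 0.  -3.4]
 [-4.4  0.4]
 [-1.6  0.5]
 [ 0.8  0.8]]
[[ 0.5125 -0.3401  0.    ]
 [ 0.5051 -0.3559  0.1458]
 [ 0.4972 -0.3727  0.1755]]
```

>>> play_rows(deltas="-0.03 0.006 0.02 8 0;-0.03 0.006 0.06 15 0;-0.03 0.006 0.1 15 0;-0.03 0.006 0.13 15 0;-0.03 0.006 0.15 15 0;-0.03 0.006 0.169 15 0;-0.03 0.006 0.169 15 0")

```text
time_s: 4.5
ee_pos: [0.503, -0.3578, 0.1486]
tool_rot: [-179.6, -0.0, 49.1]
ft_force: [-0.7, 0.3, 0.1]
grip_width: 0.0851
```

```bash
cat > see.py <<'E'
from h import *
import sys
t=sys.argv[1]
s=env.read_state(); print(s['time_s'],s['ee_pos'].round(4),s['tool_rot'].round(2),s['grip_width'],s['ft_force'].round(1))
a=get_image('scene')['img'][140:330,180:370,::-1];b=get_image('side')['img'][110:300,240:430,::-1];w=get_image('wrist')['img'][:,:,::-1]
r=lambda i:cv2.resize(i,(300,300),interpolation=3)
cv2.imwrite('pics/s%s.png'%t,np.hstack([cv2.resize(w,(480,360)),np.zeros((360,10,3),np.uint8),cv2.copyMakeBorder(r(b),0,60,0,0,0)]))
cv2.imwrite('pics/sc%s.png'%t,cv2.resize(a,(500,500),interpolation=3))
E
python3 see.py 2
```

```text
4.5 [ 0.503  -0.3578  0.1486] [-1.7965e+02 -1.0000e-02  4.9060e+01] 0.08514359170199946 [-0.7  0.3  0.1]
```

View pics/s2.png

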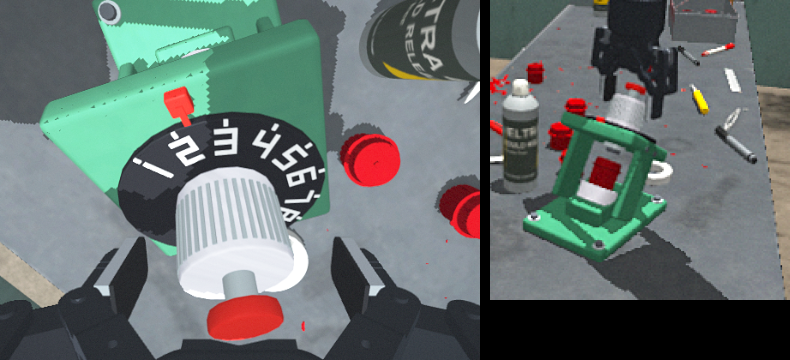

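View pics/sc2.png

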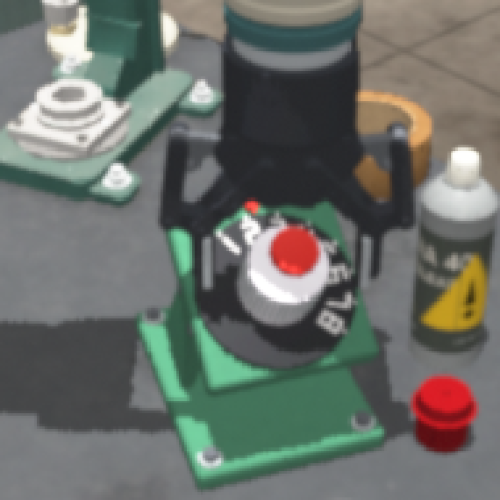

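>>> play_rows(deltas="0 0 0 0 1;0 0 0 0 1;0 0 0 0 1;0 0 0 0 1;0 0 0 0 1;0 0 0 0 1;0 0 0 0 1")

```text
time_s: 5.35
ee_pos: [0.5027, -0.358, 0.1532]
tool_rot: [-179.8, 0.0, 49.1]
ft_force: [-4.8, 3.1, 9.2]
grip_width: 0.0498
```

```bash
python3 see.py 3
```

```text
5.35 [ 0.5027 -0.358   0.1532] [-1.7977e+02  3.0000e-02  4.9120e+01] 0.04982446973017234 [-4.8  3.1  9.2]
```

View pics/s3.png

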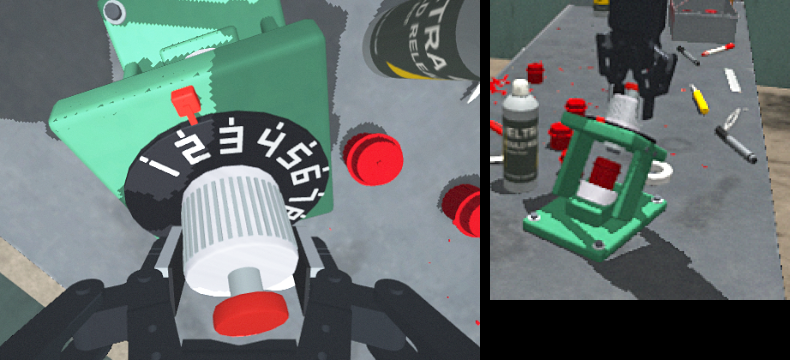

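>>> play_rows(deltas="0 0 0 -8 1;0 0 0 -16 1;0 0 0 -24 1;0 0 0 -32 1;0 0 0 -33 1;0 0 0 -33 1")

```text
time_s: 6.1
ee_pos: [0.5047, -0.3592, 0.1534]
tool_rot: [179.8, -0.0, 81.8]
ft_force: [-5.1, 3.4, 5.5]
grip_width: 0.0483
```

```bash
python3 see.py 4
```

```text
6.1 [ 0.5047 -0.3592  0.1534] [ 1.7982e+02 -3.0000e-02  8.1770e+01] 0.0483188206587355 [-5.1  3.4  5.5]
```

View pics/s4.png

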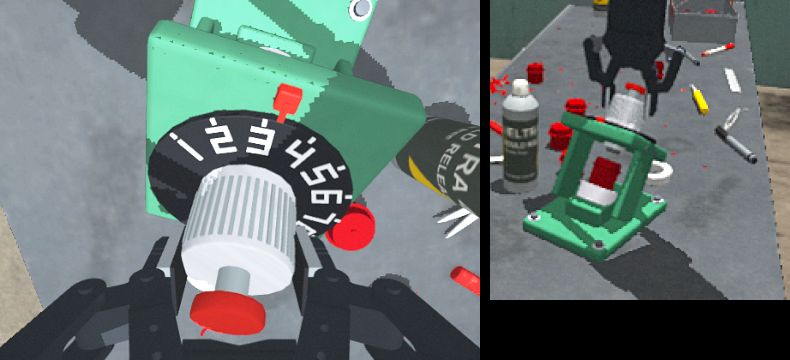

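>>> play_rows(deltas="0 0 0 0 0.1;0 0 0 0 0.1;0 0 0 0 0.1;0 0 0 8 0.1;0 0 0 16 0.1;0 0 0 24 0.1;0 0 0 32 0.1;0 0 0 33 0.1;0 0 0 33 1;0 0 0 33 1;0 0 0 33 1;0 0 0 33 1;0 0 0 33 1;0 0 0 33 1;0 0 0 25 1;0 0 0 17 1;0 0 0 9 1;0 0 0 1 1;0 0 0 0 1;0 0 0 0 1")

```text
time_s: 8.25
ee_pos: [0.5049, -0.3602, 0.1532]
tool_rot: [179.7, 0.0, 81.7]
ft_force: [-9.2, 2.1, 5.7]
grip_width: 0.0484
```

```bash
python3 see.py 5
```

```text
8.25 [ 0.5049 -0.3602  0.1532] [1.7975e+02 3.0000e-02 8.1710e+01] 0.048378613691051925 [-9.2  2.1  5.7]
```

View pics/s5.png

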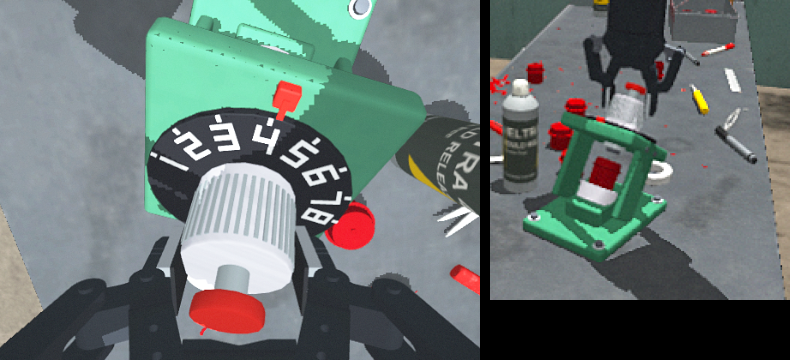

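Now at just past 4 (index at about (283,118) between 4 and 5, nearer 4). Same cycle again.

>>> play_rows(deltas="0 0 0 0 0.1;0 0 0 0 0.1;0 0 0 0 0.1;0 0 0 8 0.1;0 0 0 16 0.1;0 0 0 24 0.1;0 0 0 32 0.1;0 0 0 33 0.1;0 0 0 33 1;0 0 0 33 1;0 0 0 33 1;0 0 0 33 1;0 0 0 33 1;0 0 0 33 1;0 0 0 25 1;0 0 0 17 1;0 0 0 9 1;0 0 0 1 1;0 0 0 0 1;0 0 0 0 1")

```text
time_s: 10.4
ee_pos: [0.5049, -0.36, 0.1532]
tool_rot: [179.7, 0.0, 81.7]
ft_force: [-7.9, 2.3, 6.4]
grip_width: 0.0484
```

```bash
python3 see.py 6
```

```text
10.4 [ 0.5049 -0.36    0.1532] [1.7974e+02 2.0000e-02 8.1750e+01] 0.048362422626436 [-7.9  2.3  6.4]
```

View pics/s6.png

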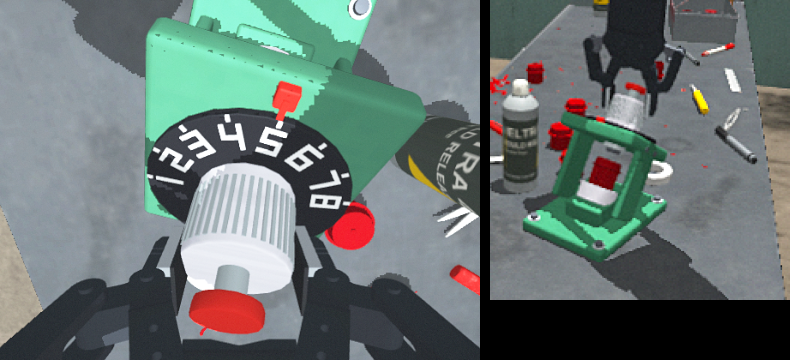

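>>> play_rows(deltas="0 0 0 0 0.1;0 0 0 0 0.1;0 0 0 0 0.1;0 0 0 8 0.1;0 0 0 16 0.1;0 0 0 24 0.1;0 0 0 32 0.1;0 0 0 33 0.1;0 0 0 33 1;0 0 0 33 1;0 0 0 33 1;0 0 0 33 1;0 0 0 33 1;0 0 0 33 1;0 0 0 25 1;0 0 0 17 1;0 0 0 9 1;0 0 0 1 1;0 0 0 0 1;0 0 0 0 1")

```text
time_s: 12.55
ee_pos: [0.5043, -0.3608, 0.1538]
tool_rot: [179.9, 0.2, 82.1]
ft_force: [-5.7, 0.2, 10.3]
grip_width: 0.0482
```

>>> play_rows(deltas="0 0 0 0 0;0 0 0 0 0;0 0 0 0 0;0 0 0 0 0;0 0 0 0 0")

```text
time_s: 13.05
ee_pos: [0.5047, -0.3592, 0.1509]
tool_rot: [-180.0, -0.0, 82.1]
ft_force: [0.2, -0.2, -0.2]
grip_width: 0.0856
```

```bash
python3 see.py 7
```

```text
13.05 [ 0.5047 -0.3592  0.1509] [-1.7998e+02 -3.0000e-02  8.2080e+01] 0.08555026089296859 [ 0.2 -0.2 -0.2]
```

View pics/s7.png

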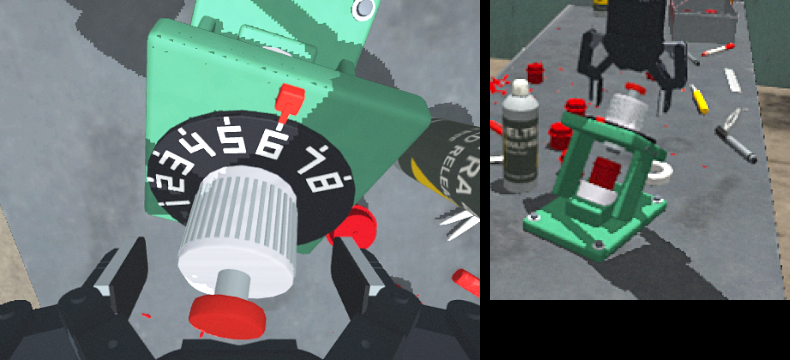

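>>> play_rows(deltas="0 0 -0.03 0 0;0 0 -0.06 0 0;0 0 -0.08 0 0;0 0 -0.08 0 0;-0.02 -0.006 -0.08 8 1;-0.035 -0.012 -0.08 17 1;-0.035 -0.012 -0.08 17 1;-0.035 -0.012 -0.08 17 1;-0.035 -0.012 -0.08 17 1;-0.035 -0.012 -0.08 17 1;-0.035 -0.012 -0.08 17 1;-0.035 -0.012 -0.08 17 1")

```text
time_s: 14.4
ee_pos: [0.4881, -0.3921, 0.2313]
tool_rot: [180.0, -0.0, 65.1]
ft_force: [0.2, -0.0, -0.0]
grip_width: 0.0002
```

```bash
python3 look.py 8; python3 see.py 8; python3 - <<'E'
from h import *
print([(q['at'],q['score']) for n in('scene','side') for q in place_of(n,'plunger_top')])
E
```

```text
14.45 [ 0.4881 -0.3921  0.2313] [179.99  -0.    65.1 ] 0.00022471203797428684
stamp_stand [(array([276. , 107.8]), 0.8, array([ 0.5129, -0.3377,  0.    ]))]
sleeve_grip [(array([274.9, 159.4]), 0.65, array([ 0.5045, -0.3561,  0.1424]))]
plunger_top [(array([279.3, 206.4]), 0.86, array([ 0.4988, -0.3742,  0.172 ]))]
14.6 [ 0.4879 -0.3923  0.2313] [179.99  -0.    65.07] 0.00015907816841742201 [-0.4  0.3 -0.4]
[([290.8, 233.2], 0.63), ([332.4, 162.3], 0.5)]
```

View pics/s8.png

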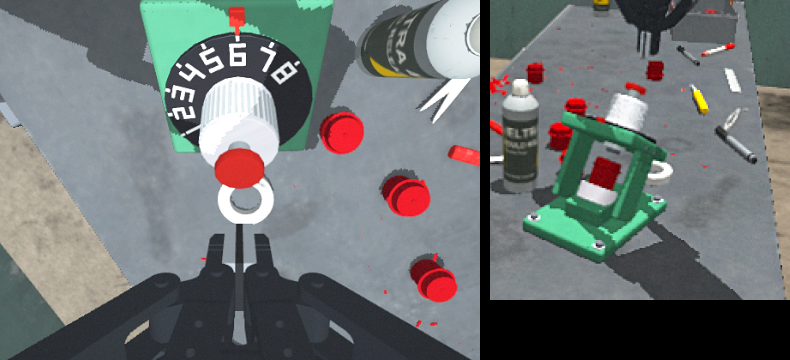

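>>> play_rows(deltas="0 0 0.02 0 1;0.004 0 0.026 0 1;0.0074 0 0.032 0 1;0.009 0 0.034 0 1;0.0106 0 0.037 0 1;0.012 0 0.039 0 1;0.013 0 0.0405 0 1;0.013 0 0.0405 0 1")

```text
time_s: 15.65
ee_pos: [0.4934, -0.3813, 0.1917]
tool_rot: [179.9, 0.1, 65.1]
ft_force: [-1.3, -0.9, 4.9]
grip_width: -0.0002
```

```bash
python3 see.py 9
```

```text
15.65 [ 0.4934 -0.3813  0.1917] [1.7992e+02 8.0000e-02 6.5060e+01] -0.00018974793654708436 [-1.3 -0.9  4.9]
```

View pics/s9.png

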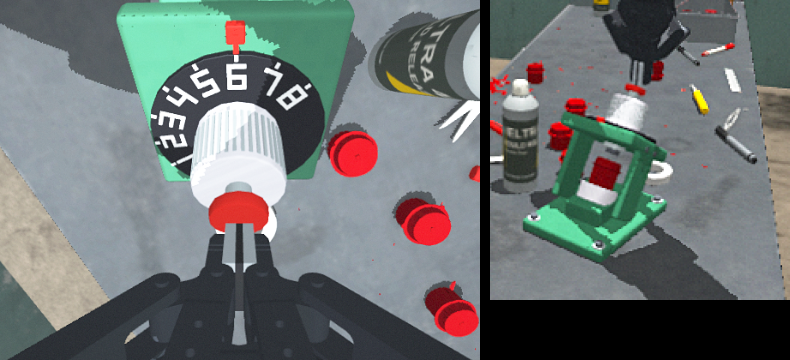

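>>> play_rows(deltas="0.0016 0 0.0025 0 1;0.0032 0 0.005 0 1;0.0048 0 0.0076 0 1;0.0064 0 0.01 0 1;0.0074 0 0.012 0 1;0.0085 0 0.0136 0 1;0.0085 0 0.0136 0 1;0.0085 0 0.0136 0 1")

```text
time_s: 16.6
ee_pos: [0.4959, -0.3761, 0.1825]
tool_rot: [179.8, 0.4, 65.1]
ft_force: [-8.5, -2.6, 23.5]
grip_width: -0.0002
```

>>> play_rows(deltas="0.001 0 0.0015 0 1;0.0015 0 0.0025 0 1;0.0015 0 0.0025 0 1")

```text
time_s: 16.9
ee_pos: [0.496, -0.3761, 0.1823]
tool_rot: [179.7, 0.6, 65.1]
ft_force: [-13.3, -3.4, 33.7]
grip_width: 0.0002
```

```bash
python3 see.py 10
```

```text
16.9 [ 0.496  -0.3761  0.1823] [179.66   0.61  65.09] 0.00018970887721266532 [-13.3  -3.4  33.7]
```

View pics/s10.png

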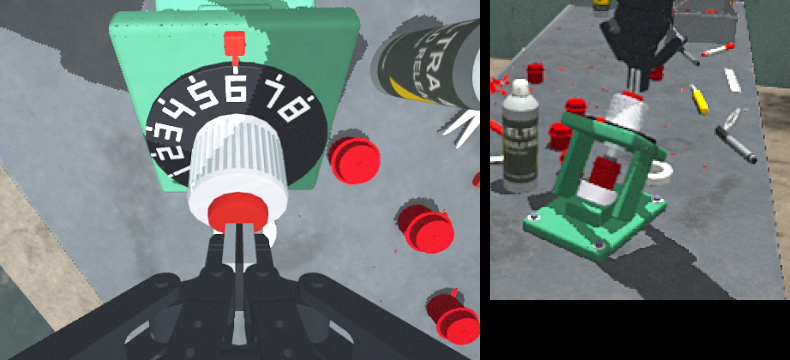

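The plunger is on its stop: force rose from 23 to 34 N without travel, the stamp reaches the cap in the side view, and 6 is still at the index. Now I'll back off along the axis, then rise.

>>> play_rows(deltas="-0.003 0 -0.005 0 1;-0.007 0 -0.011 0 1;-0.012 0 -0.02 0 1;-0.02 0 -0.033 0 1;-0.02 0 -0.06 0 1;-0.01 0 -0.1 0 1;0 0 -0.12 0 1;0 0 -0.12 0 1;0 0 -0.12 0 1")

```text
time_s: 17.95
ee_pos: [0.4975, -0.3711, 0.2938]
tool_rot: [-179.9, -0.0, 65.1]
ft_force: [-0.3, 0.3, -0.0]
grip_width: 0.0001
```

```bash
python3 see.py 11; python3 - <<'E'
from h import *
G={n:get_image(n) for n in('scene','side')}
for t in ['plunger_top','spray_tin','loose_cap','ring_gauge']:
    print(t,[(n,np.round(q[0]['at'],1)) for n in G for q in [place_of(n,t)] if q])
E
```

```text
17.95 [ 0.4975 -0.3711  0.2938] [-1.7994e+02 -4.0000e-02  6.5080e+01] 5.9992017306128154e-05 [-0.3  0.3 -0. ]
plunger_top [('scene', array([289. , 231.9])), ('side', array([331.6, 166.2]))]
spray_tin [('scene', array([348., 273.])), ('side', array([256.3, 227.2]))]
loose_cap [('scene', array([346.7, 307.1])), ('side', array([292.6, 221.8]))]
ring_gauge [('scene', array([308.1, 349. ])), ('side', array([345. , 219.5]))]
```

View pics/s11.png

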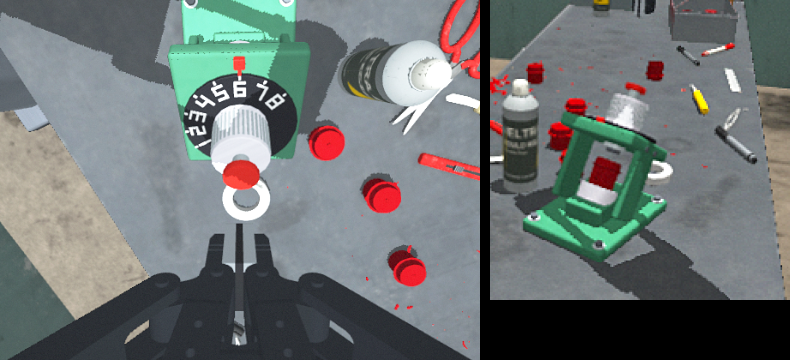

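View pics/sc11.png

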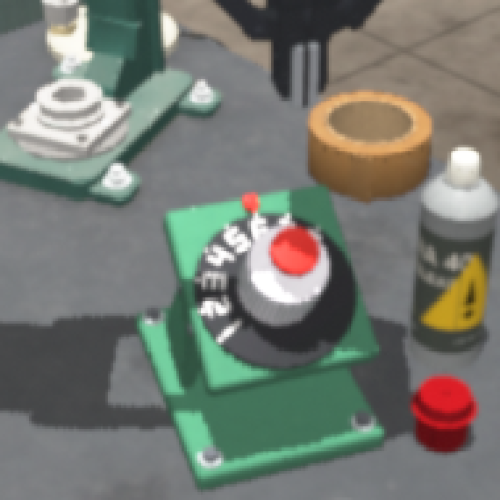

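```bash
python3 -c "
from plant import workorder
print(workorder.finish_job())"
```

```text
the job is handed in; nothing more can be done
None
```

The stamp's sleeve now stands at 6. The plunger was pushed fully down once after that and sprang back up. I handed the job in at about 18 s of the 61 s allowed.

- **Sleeve:** it started at 2. I turned it counter-clockwise in four grip-and-turn cycles (2→3→4→5→6). After release, the wrist picture showed the 6 at the red index.
- **Plunger:** I pushed it along the leaning axis with the closed fingertips. Travel was about 11–12 mm. At the end the force rose from about 23 to 34 N upward with no further travel, so it was on its stop. That reading is the closest to the 40 N limit; the total force on the tool was then about 36 N.
- **Final check:** with the arm clear, the pictures show 6 still at the index and the plunger up. The spray tin, loose cap and ring gauge are where they were, with their detected positions within about 4 pixels of the start. The tool force read about zero.

No check failed or disagreed. I did not see the mark on the cap itself; I take it as made from the stop being reached and the side view of the stamp down on the cap.

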